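# Squeeze the sprung tweezers to the gauge lines

## Robot

A 6-joint arm with a two-finger parallel gripper is mounted at the origin on a cart in front of the work surface, level with it; the furniture and walls round the work are solid. World frame = base frame: x ahead of the robot, y to its left, z up, the work surface at z = 0. Lengths are in mm, angles in rad, forces in N, time in s.
With the tool pointing down it reaches from about 400 to 925 mm from the base axis. Payload 12.5 kg.
Tool frame: the origin (TCP) lies on the mounting face of the last link; the fingertips stand 190 mm ahead of it and the grasp point (between the pads) lies 171 mm ahead of it; z points along the fingers, y is the line along which they close (so a half turn about z gives the same grasp; the last joint's range is limited). The gripper opens to 95 mm and grips with 3 to 60 N. Pads are 20 mm wide; open, the fingers measure 119 mm over their backs; the gripper's body (75 mm by 180 mm) begins 59 mm behind the grasp point.
Start: joints at [0.997, 0.491, 1.559, -0, 1.092, -0.106], TCP at [281.805, 557.863, 404.761] pointing down, gripper open.
Joint ranges: [-3.1, 3.1], [-0.84, 2.19], [0.05, 2.79], [-1.13, 4.28], [0.06, 2.93], [-2.69, 2.69]. Speed limits (rad/s): [2.22, 2.22, 2.79, 3.14, 3.14, 3.14].

## Interface

Orientations are given as [roll, pitch, yaw] about the fixed x, y, z axes, in that order (R = Rz(yaw) Ry(pitch) Rx(roll)).
In Python, from cell import env gives the robot as it stands.
- The arm moves only by the tool carry_out, never from a script. Its argument "series" is a list of rows, each a list of 5 numbers: the shift along the tool's x, y, z in m, then the turn about the tool's z in degrees, then the opening, from 0 (shut) to 1 (fully open). A call has 1 to 20 rows; each row is the pose to reach, as a shift and turn from the pose commanded when the call began, along the tool's axes at that moment; what a row does not reach only later rows make up. A row lasts 1/8 s, in which the tool goes at most 62.5 mm and 10.7 degrees, less where a joint would pass 70% of its speed; a pose out of reach is approached as far as the arm can. A call with a gripper value outside its range is refused whole. The fingers move at their own pace and stop on an object; the grip force is fixed at half the most. Time passes only in rows, so rows that repeat a pose let the fingers close. It gives the time, the measured TCP pose, the force, the opening and the grip force at its end, in the units of the state.
- env.state(): the state, without advancing time (a new reading comes with each control period).
- env.read_camera(name): name is "scene" or "top" or "wrist"; returns (picture, depth): 480x640x3 uint8, red, green, blue; 480x640 float32, mm along the optical axis (not along the pixel's ray), 0 where there is no reading.
- env.get_calibration(name): a dict with "intrinsics" (3x3 intrinsics, pixels), "cam_to_world" (4x4, takes a point from camera to world coordinates); the wrist camera has in their place "T_tool_cam" (4x4, takes a point from camera to tool coordinates, whose origin is the TCP and whose axes are the flange's). Camera axes: x right, y up, looking along -z (the intrinsics and any distortion apply to the point x, -y, -z); pixel columns grow to the right and rows downward; lengths in mm; the calibration is good to about 2 mm. A picture is of the moment at which its call begins: read the wrist's pose just before it. get_calibration takes no time and is no camera call.
- env.job_done(): hands the job in; it is judged then, once.
The state is a dict: "t": time; "joints": joint angles; "qvel": joint speeds; "tau": joint torques, N m; "eef_pos": TCP position; "tcp_rot": TCP orientation; "ft_force": force on the tool from outside, world axes, zero at the start; "moment": the same for the moment, N m; "opening": opening from 0.0 (shut) to 1.0 (fully open); "grip_force": force on a finger pad.
Only numpy, scipy, OpenCV 4.12 (cv2) and the standard library are available. Lean on these libraries where they do the work, as an engineer would, in place of code of your own. Each camera call takes 0.05 s, during which the arm holds its last target. There are 200 camera calls.

## Task

Check the sprung tweezers in the bench stand against the gauge: slide the steel gauge plate by its lug along the bench, without lifting it, into the stand's guide channel until its front edge is against the stop bar. Then squeeze the tweezers by their two finger pads until the tips stand over the two black lines, 16 mm apart, never closing them past the lines, and hold that gap steady: the program finishes while still squeezing. Leave the tin, the wood block and the tape roll where they are.

Things in the scene. Friction and masses are not known exactly. Their poses are not given: they have to be found in the camera images.
- stand: Aluminium stand fixed to the bench. Origin on the bench midway under the tweezer tips; +y points out of the guide channel's open mouth, towards the gauge plate; +x runs along the tweezers, tips to clamp post. The plate is home with its origin at x = 0, y = +25 mm here, axes parallel to the stand's. A clamp post, 61 mm high, stands at x 132 to 168 mm, on a 6 mm base strip (x 51 to 173 mm).
- mouth (a point): middle of the channel's straight entrance, at y = +60 mm in the stand's frame, on the bench. Two rails 10 mm high and 9 mm thick run along y, inner faces at x = +-42 mm, from y = -53 to +60 mm, then flare outwards until y = +85 mm, about 105 mm apart there. The floor is the bench.
- stop (a point): middle of the stop bar's face, at y = -45 mm in the stand's frame, on the bench; the bar is 10 mm high
- pads (a point): point midway between the tweezers' finger pads, fixed to the stand at x = 40, y = 0, z = 45 mm. Pads: ribbed steel, 28 mm long (x), 18 mm high (z 36 to 54 mm), squeezed together along the stand's y. Width over them: about 40 mm at rest, 26 mm at a tip gap of 16 mm; the gap shrinks 1.4 mm per mm of width. Squeezed off centre by 1 mm, both tips shift 1.4 mm that way.
- leg_left (a joint): spring leg on the stand's +y side, angle in rad: 0 at rest (open), grows as it is squeezed in, about 0.071 at the 16 mm gap, 0.12 at most. Turns about an upright axis 140 mm behind the tips, 100 mm behind the pads; the legs move independently. The spring takes about 2 N at the pad to start, 6 N at the 16 mm gap, 9 N when shut, and opens the leg when let go.
- leg_right (a joint): the same for the leg on the stand's -y side; also positive as it is squeezed in
- tip_left (a point): tip of the left (+y) leg, 12 mm above the bench, 4 mm of air under it to the gauge plate's top once the plate is home; the tips are 36 mm apart at rest
- tip_right (a point): tip of the right (-y) leg, likewise
- gauge_plate: loose flat steel gauge plate, 80 (x) x 140 (y) x 6 mm, 0.3 to 0.65 kg; origin at the centre of its underside. On top it has two black lines 5 mm wide along x, centred at y = -17 and y = -33 mm (16 mm apart), and an upright lug near the trailing (+y) edge. Its -y edge goes first into the channel.
- lug (a point): middle of the lug, at y = +62 mm, z = 19 mm in the plate's frame; lug 44 (x) x 10 (y) mm, from the plate's top at 6 mm up to 32 mm; grip it across its 10 mm
- line_left (a point): middle of the line for the left tip, on the plate's top
- line_right (a point): middle of the line for the right tip, on the plate's top
- parts_tin: loose bystander: round red tin with cream lid, 72 mm across, 32 mm high, origin under its centre
- wood_block: loose bystander: beech offcut 45 x 90 x 22 mm, origin under its centre
- black_tape: loose bystander: black tape roll 60 mm across, 19 mm high, lying flat, origin under its centre

How it is judged (in metres and radians):
On the way, in this order (a step that is already met when the one before it is completed fails the run):
1. the gauge plate lies flat in the channel, against the stop bar (y of gauge_plate in the frame of stand between 0.0215 and 0.0295 m and x of gauge_plate in the frame of stand between -0.005 and 0.005 m and angle between the y axis of gauge_plate and the y axis of stand, either way round below 0.06 rad and height (world z) of gauge_plate below 0.004 m), for 0.2 s.
2. both pads are squeezed and the tips stand over the lines, held for a second (all of step 1 and distance between tip_left and tip_right between 0.013 and 0.019 m and y of tip_left in the frame of gauge_plate between -0.021 and -0.013 m and y of tip_right in the frame of gauge_plate between -0.037 and -0.029 m and contact force between the fingers and leg_left above 1 N and contact force between the fingers and leg_right above 1 N), for 1 s.
At the end, for the whole second after the job is handed in: The plate is home in the channel (within 4 mm along it, flat and square); the fingers still squeeze both pads, the tips are 13 to 19 mm apart, each within 4 mm of the middle of its line, and the legs are still (all of step 2 and velocity of joint leg_left between -0.05 and 0.05 rad/s and velocity of joint leg_right between -0.05 and 0.05 rad/s); the arm keeps its last pose, push and grip.
It fails at once if the gauge plate is lifted off the bench (over 12 mm) (height (world z) of gauge_plate above 0.012 m).
It fails at once if the tweezers are closed past the lines (tips less than 10 mm apart) (distance between tip_left and tip_right below 0.01 m).
It fails at once if the tin is pushed away (over 25 mm) (distance of parts_tin from where it was at the start of the episode above 0.025 m).
It fails at once if the wood block is pushed away (over 25 mm) (distance of wood_block from where it was at the start of the episode above 0.025 m).
It fails at once if the tape roll is pushed away (over 25 mm) (distance of black_tape from where it was at the start of the episode above 0.025 m).
It also fails if it takes over 48 s, if anything falls off the work surface, if the arm or the gripper's body presses on something with over 40 N, if the wrist force passes 120 N, or if a joint passes its speed limit or range.

## Working session

There is one attempt and no reset: what is moved stays moved. The work goes in short steps, Python scripts to look and compute and a tool call to move; the robot and the scene stay as the last step left them, time stands still between calls to the robot, and variables do not carry over. Pictures are saved under pics/ and viewed, at most 12 in all, crops included, and the job is handed in when it is done.

Besides the shell and the picture viewer there is one more tool, called after "Call:" by a JSON object that holds its "fn" and its "kwargs", one argument or row to a line. carry_out: Moves the arm, as the interface text tells. Its arguments: {"type":"object","properties":{"series":{"type":"array","items":{"type":"array","items":{"type":"number"}}}},"required":["series"]}

```bash
ls; mkdir -p pics; cat > h.py <<'E'
import numpy as np, cv2
from cell import env
from scipy.spatial.transform import Rotation as R
def Ttool(s):
    T=np.eye(4);T[:3,:3]=R.from_euler('xyz',s['tcp_rot']).as_matrix();T[:3,3]=s['eef_pos'];return T
def cam(name):
    s=env.state();c=env.get_calibration(name);p,d=env.read_camera(name)
    T=c['cam_to_world'] if 'cam_to_world' in c else Ttool(s)@np.array(c['T_tool_cam'])
    return p,d,np.array(c['intrinsics']),np.array(T),c
def onplane(uv,K,T,z):
    uv=np.atleast_2d(uv).astype(float)
    r=np.c_[(uv[:,0]-K[0,2])/K[0,0],-(uv[:,1]-K[1,2])/K[1,1],-np.ones(len(uv))]@T[:3,:3].T
    o=T[:3,3];return o+r*((z-o[2])/r[:,2])[:,None]
def cloud(d,K,T):
    v,u=np.mgrid[:480,:640]
    X=np.stack([(u-K[0,2])/K[0,0]*d,-(v-K[1,2])/K[1,1]*d,-d],-1)
    return X@T[:3,:3].T+T[:3,3]
def save(n,p): cv2.imwrite(n,cv2.cvtColor(p,cv2.COLOR_RGB2BGR))
E
python3 - <<'E'
from h import *
print(env.state())
for n in ['top','scene']:
    p,d,K,T,c=cam(n);save(f'pics/{n}0.png',p);print(n,[k for k in c],K,T)
    np.savez(f'{n}0.npz',p=p,d=d,K=K,T=T)
print(env.get_calibration('wrist'))
E
```

```text
pics
{'t': 0.0, 'joints': array([ 9.97410096e-01,  4.91525186e-01,  1.55947492e+00,  3.84334894e-05,
        1.09171602e+00, -1.05617698e-01]), 'qvel': array([-0.00019731,  0.00025274, -0.00098026, -0.00070766,  0.000242  ,
        0.00082205]), 'tau': array([-1.70463616e-03, -6.12631202e+01, -2.58187187e+01,  6.91854581e-02,
        4.80708957e-02, -5.42487271e-05]), 'eef_pos': array([281.77016567, 557.82558447, 404.17422167]), 'tcp_rot': array([-3.14047904e+00, -1.52334046e-04,  2.67380630e+00]), 'ft_force': array([-0.42578359,  1.42582976,  0.89441713]), 'moment': array([ 0.03494551, -0.01571245,  0.03545884]), 'grip_force': 0.0, 'opening': 1.0031332925849479}
top ['intrinsics', 'cam_to_world'] [[549.53946259   0.         310.5305579 ]
 [  0.         549.53946259 240.95619519]
 [  0.           0.           1.        ]] [[-6.40990198e-04  9.94517228e-01 -1.04570899e-01  4.40460892e+02]
 [-9.99999710e-01 -5.94544220e-04  4.75328637e-04  1.59214677e+02]
 [ 4.10550495e-04  1.04571174e-01  9.94517321e-01  1.03853568e+03]
 [ 0.00000000e+00  0.00000000e+00  0.00000000e+00  1.00000000e+00
[... 261 characters left out ...]
19e-01 -5.02587453e-01 -2.56567552e+02]
 [-1.45331644e-02  7.24742656e-01  6.88866366e-01  6.50869013e+02]
 [ 0.00000000e+00  0.00000000e+00  0.00000000e+00  1.00000000e+00]]
{'intrinsics': array([[385.54613173,   0.        , 323.15698579],
       [  0.        , 385.54613173, 242.94941575],
       [  0.        ,   0.        ,   1.        ]]), 'T_tool_cam': array([[-1.20072098e-03,  9.60316444e-01,  2.78910175e-01,
         7.93511792e+01],
       [ 9.99999190e-01,  1.03543224e-03,  7.39942171e-04,
        -5.72369862e-01],
       [ 4.21786048e-04,  2.78910838e-01, -9.60316909e-01,
         2.00745250e+01],
       [ 0.00000000e+00,  0.00000000e+00,  0.00000000e+00,
         1.00000000e+00]])}
```

View pics/top0.png

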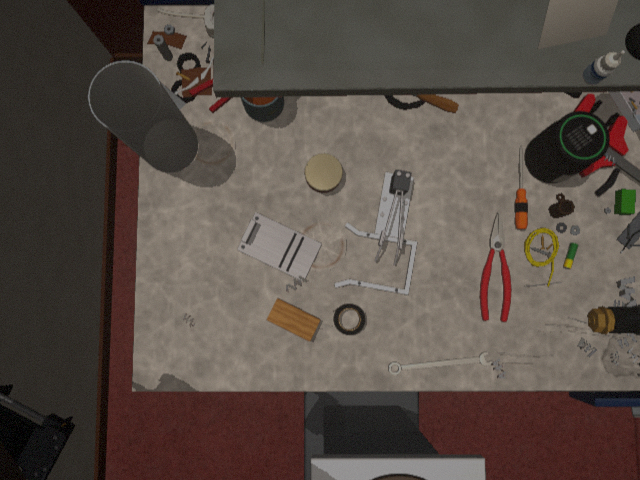

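View pics/scene0.png

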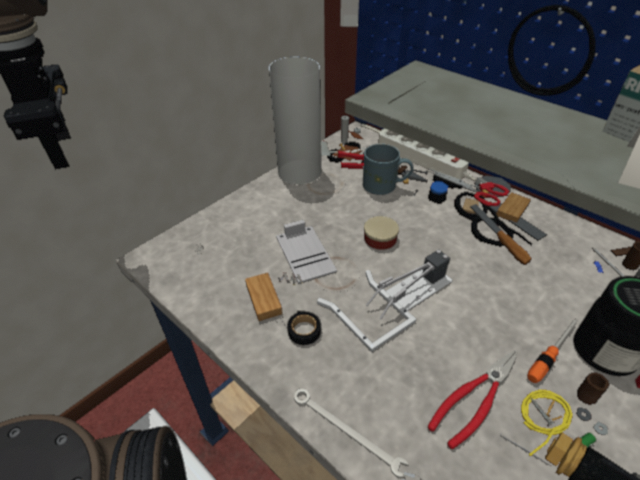

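The top view shows the plate at (280,247) with its lug at (252,235), and the stand's channel at (380,262) with its mouth facing left. The tin is at (323,172), the block at (294,319) and the tape at (349,319). I'll zoom in for precise corners.

```bash
python3 - <<'E'
from h import *
z=np.load('top0.npz');p,d,K,T=z['p'],z['d'],z['K'],z['T']
save('pics/top_crop.png',cv2.resize(p[160:310,225:425],(800,600),interpolation=cv2.INTER_CUBIC))
X=cloud(d.astype(float),K,T)
# heights
h=X[...,2]
for uv in [(280,255),(300,262),(252,234),(412,270),(380,287),(300,290),(330,172),(294,319),(335,250),(401,180)]:
    print(uv,X[uv[1],uv[0]].round(1))
# plate: bright, low saturation blobs
hsv=cv2.cvtColor(p,cv2.COLOR_RGB2HSV)
print(hsv[255,275],hsv[290,300],hsv[265,413],hsv[200,300],hsv[287,380])
m=((h>3.5)&(h<14)).astype(np.uint8)
m[:160]=0;m[345:]=0;m[:,:225]=0;m[:,430:]=0
n,l,st,ce=cv2.connectedComponentsWithStats(m)
for i in range(1,n):
    if st[i,4]>60:print(st[i],ce[i])
E
```

```text
(280, 255) [522.7 216.4   3.1]
(300, 262) [ 440.5  159.2 1038.5]
(252, 234) [562.1 269.2   8.2]
(412, 270) [494.  -31.7   7.3]
(380, 287) [462.1  29.4  12.1]
(300, 290) [456.9 178.6  -2.2]
(330, 172) [676.  122.3  30.5]
(294, 319) [403.5 189.1  21.8]
(335, 250) [532.6 112.2  -2.2]
(401, 180) [653.9  -4.9  61.8]
[  8  19 151] [ 14  41 131] [ 13  22 103] [ 14  38 140] [  0   3 154]
[345 171  50  68 764] [378.72382199 210.29842932]
[400 176  14  62 279] [405.5734767  206.18996416]
[384 194  17  49 381] [393.4015748  222.39895013]
[ 237  212   85   74 2787] [280.85611769 246.94474345]
[334 238  84  56 670] [388.46716418 274.54626866]
```

View pics/top_crop.png

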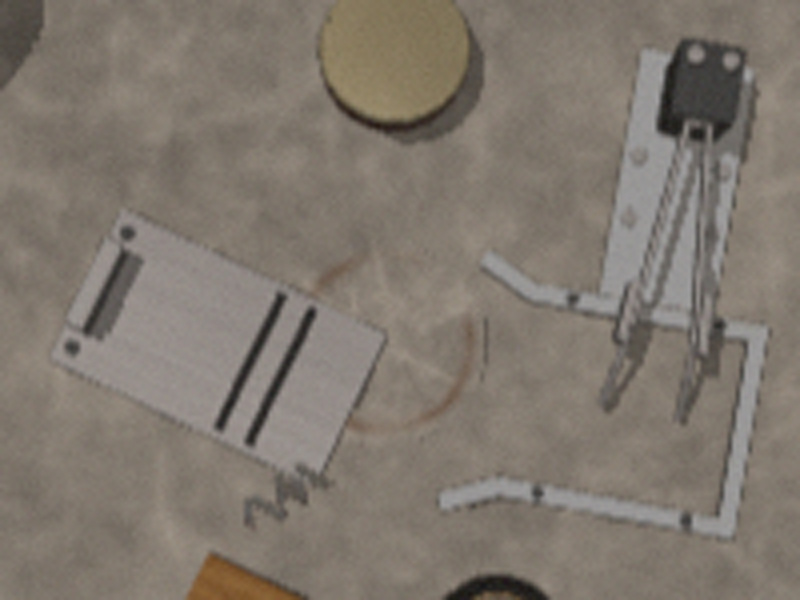

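The crop (4x, offset 225,160) shows the plate's corners at (122,210), (386,340), (322,478) and (52,357), with the lug's top near (97,290). The stop's outer corners are at (768,327) and (735,538). I'll place both frames from these.

```bash
python3 - <<'E'
from h import *
z=np.load('top0.npz');K,T=z['K'],z['T']
f=lambda L,zz:onplane(np.array(L)/4+[225,160]-0.4,K,T,zz)[:,:2]
P=f([(122,210),(386,340),(322,478),(52,357)],6)  # +x+y, +x-y, -x-y, -x+y
print(P.round(1),[np.linalg.norm(P[i]-P[i-1]).round(1) for i in range(4)])
ya=(P[0]+P[3]-P[1]-P[2]);a=np.arctan2(-ya[0],ya[1]);c=P.mean(0)
print('plate',c.round(1),a,'lug',c+62*np.array([-np.sin(a),np.cos(a)]))
# lines
L=f([(282,295),(220,428),(312,311),(251,443)],6);print('lines mid',(L[:2].mean(0)),L[2:].mean(0), (c+ -25*np.array([-np.sin(a),np.cos(a)])))
print('lug top edge',f([(123,250),(86,332)],32).mean(0))
S=f([(768,327),(735,538),(748,340),(722,515),(530,290),(503,488)],10) # outer, inner corners, inner mouth
print(S.round(1),np.linalg.norm(S[0]-S[1]),np.linalg.norm(S[2]-S[3]),np.linalg.norm(S[4]-S[5]))
# inner corners at (±42,-45); outer (±51,-53); mouth centre lines bends
xa=S[0]-S[1];b=np.arctan2(xa[1],xa[0]);xa2=S[2]-S[3];b2=np.arctan2(xa2[1],xa2[0])
r1=S[4]-S[2]; r2=S[5]-S[3]
b3=[np.arctan2(-r[0],r[1]) for r in (r1,r2)]
print(b,b2,b3)
b=np.mean([b,b2]+b3)
Y=np.array([-np.sin(b),np.cos(b)]);
print('stand',S[:2].mean(0)+53*Y,S[2:4].mean(0)+45*Y,b)
E
```

```text
[[604.2 264. ]
 [542.1 138.8]
 [477.1 169. ]
 [534.1 296.3]] [np.float64(77.2), np.float64(139.8), np.float64(71.7), np.float64(139.5)]
plate [539.4 217. ] -0.44080881790759896 lug [565.84132144 273.07585605]
lines mid [532.05248772 202.40412586] [524.71163726 188.00769625] [528.7209353  194.39245924]
lug top edge [562.36184542 269.02733915]
[[547.7 -40.9]
 [448.9 -23.5]
 [541.6 -31.4]
 [459.6 -17.6]
 [565.3  70.9]
 [472.2  84.4]] 100.33032759835197 83.13129173152045 94.0722105390845
-0.1746131839261421 -0.16621498541579272 [np.float64(-0.22806668591234705), np.float64(-0.12313375326371648)]
stand [507.4655491   20.02916065] [508.35786395  19.84325036] -0.17300715212949958
```

```bash
cat >> h.py <<'E'
def shift(target,yaw=None):
    s=env.state();T=Ttool(s);d=T[:3,:3].T@(np.array(target,float)-T[:3,3])
    turn=0 if yaw is None else -np.degrees((yaw-s['tcp_rot'][2]+np.pi)%(2*np.pi)-np.pi)
    print('shift m',(d/1000).round(4),'turn deg',round(turn,2),'pos',s['eef_pos'].round(1),s['tcp_rot'].round(4),'t',s['t']);return d
E
python3 -c "
from h import *
shift([545,215,380])"
```

```text
shift m [-0.3895 -0.1873  0.0244] turn deg 0 pos [281.8 557.8 404.2] [-3.1406e+00 -1.0000e-04  2.6738e+00] t 0.1
```

Call:
{"fn": "carry_out", "kwargs": {
  "series": [
    [-0.04,-0.02,0,0,1],
    [-0.09,-0.043,0.005,0,1],
    [-0.14,-0.067,0.01,0,1],
    [-0.19,-0.09,0.015,0,1],
    [-0.24,-0.115,0.02,0,1],
    [-0.29,-0.14,0.024,0,1],
    [-0.34,-0.163,0.024,0,1],
    [-0.39,-0.187,0.024,0,1],
    [-0.39,-0.187,0.024,0,1],
    [-0.39,-0.187,0.024,0,1],
    [-0.39,-0.187,0.024,0,1]
  ]
}}

```text
t: 1.48
eef_pos: [544.9, 216.0, 380.7]
tcp_rot: [-3.142, -0.0, 2.675]
ft_force: [0.8, -0.4, 0.6]
opening: 1.002
grip_force: 0.0
```

```bash
python3 - <<'E'
from h import *
p,d,K,T,c=cam('wrist');save('pics/w1.png',p);np.savez('w1.npz',p=p,d=d,K=K,T=T)
E
```

```text
(no output)
```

View pics/w1.png

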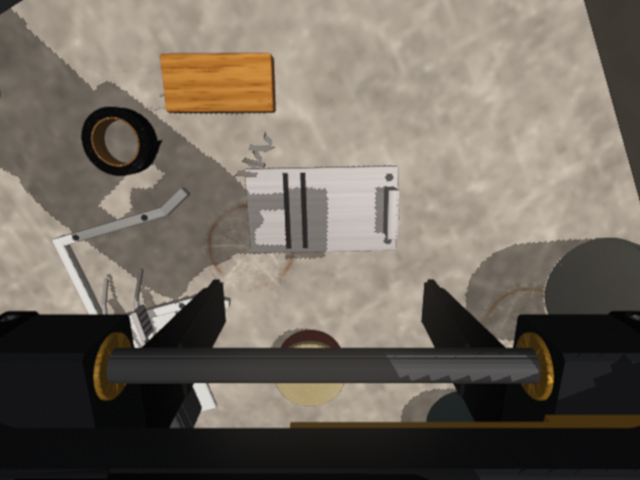

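The wrist view shows the plate's corners near (247,168), (398,166), (399,249) and (249,251), the lug's top at (391,214), and the line strips at x≈287 and 305. The stand's corner is at (57,242) and the post side is partly hidden.

```bash
python3 - <<'E'
from h import *
z=np.load('w1.npz');p,d,K,T=z['p'],z['d'],z['K'],z['T']
g=cv2.cvtColor(p,cv2.COLOR_RGB2GRAY)
c0=np.array([[398,166],[399,249],[249,251],[247,168]],np.float32).reshape(-1,1,2)
c=cv2.cornerSubPix(g,c0.copy(),(4,4),(-1,-1),(3,50,0.01)).reshape(-1,2);print(c)
P=onplane(c,K,T,6)[:,:2];print(P.round(1),[np.linalg.norm(P[i]-P[i-1]).round(1) for i in range(4)])
for i,j in [(3,0),(2,1)]:
    v=P[j]-P[i];print('yaw',np.arctan2(-v[0],v[1]))
v=P[1]-P[0];print('x edge yaw',np.arctan2(v[1],v[0]))
print('centre',P.mean(0))
# black lines
m=((g<70)).astype(np.uint8);m[:172]=0;m[248:]=0;m[:,:275]=0;m[:,318:]=0
n,l,st,ce=cv2.connectedComponentsWithStats(m)
for i in range(1,n):
    if st[i,4]>100:
        print(st[i],onplane(ce[i],K,T,6).round(1))
# lug: depth points higher than 24
X=cloud(d.astype(float),K,T);s=(X[160:255,370:405,2]>24)&(X[160:255,370:405,2]<40)
Q=X[160:255,370:405][s];print(len(Q),Q.mean(0), cv2.minAreaRect(Q[:,:2].astype(np.float32)))
print('bench',np.median(X[100:150,320:380,2]),'plate',np.median(X[180:240,345:375,2]))
# stand left corner etc. on z=10
print(onplane([[54,240],[66,247],[162,212],[165,218]],K,T,10).round(1))
E
```

```text
[[396.99875 165.97458]
 [395.11737 248.50229]
 [246.16943 253.36798]
 [243.9572  169.78207]]
[[531.  297.1]
 [601.8 263.9]
 [541.4 133.6]
 [471.4 171.7]] [np.float64(138.8), np.float64(78.2), np.float64(143.6), np.float64(79.7)]
yaw -0.4431336445060328
yaw -0.43334738983369736
x edge yaw -0.43749092015252444
centre [536.39763645 216.56284872]
[284 174   7  74 302] [[523.2 187.8   6. ]]
[301 174   7  74 328] [[530.  202.2   6. ]]
632 [562.28798515 273.97370065  31.32716088] ((563.1651611328125, 274.1325378417969), (10.21257209777832, 43.73814392089844), 64.29206085205078)
bench -0.5511785696546951 plate 5.908760050099659
[[447.3 -20.6  10. ]
 [458.  -14.7  10. ]
 [470.7  85.5  10. ]
 [476.7  84.8  10. ]]
```

The lug measured by depth and by the lines agrees: about (563.3, 274), z 32, yaw -0.441, size 10x44. Next I'll align above it.

```bash
python3 -c "
from h import *
shift([563.3,274,198.5],2.700)"
```

```text
shift m [0.0096 0.06   0.1823] turn deg -1.41 pos [545.  216.1 380.8] [ 3.1416e+00 -2.0000e-04  2.6753e+00] t 1.525
```

Call:
{"fn": "carry_out", "kwargs": {
  "series": [
    [0.005,0.03,0.04,-1,0.8],
    [0.0096,0.06,0.08,-1.4,0.6],
    [0.0096,0.06,0.12,-1.4,0.6],
    [0.0096,0.06,0.15,-1.4,0.6],
    [0.0096,0.06,0.172,-1.4,0.6],
    [0.0096,0.06,0.182,-1.4,0.6],
    [0.0096,0.06,0.182,-1.4,0.6],
    [0.0096,0.06,0.182,-1.4,0.6]
  ]
}}

```text
t: 2.52
eef_pos: [564.2, 273.3, 199.7]
tcp_rot: [3.141, 0.001, 2.698]
ft_force: [-0.6, -0.9, 0.3]
opening: 0.602
grip_force: 0.0
```

```bash
python3 - <<'E'
from h import *
shift([563.3,274,198.5],2.700)
p,d,K,T,c=cam('wrist');save('pics/w2.png',p);np.savez('w2.npz',p=p,d=d,K=K,T=T)
E
```

```text
shift m [0.0011 0.0003 0.0012] turn deg -0.09 pos [564.2 273.3 199.7] [3.1405e+00 9.0000e-04 2.6985e+00] t 2.525
```

View pics/w2.png

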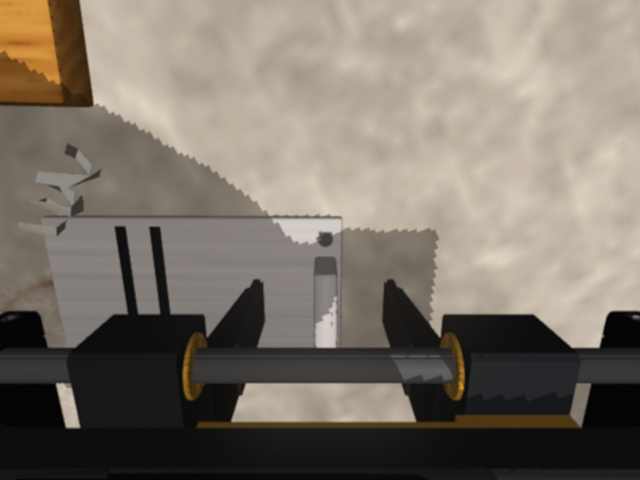

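The lug, at columns 315-337, is centred between the fingers at 263 and 384, so I'll grip.

Call:
{"fn": "carry_out", "kwargs": {
  "series": [
    [0,0,0,0,0.35],
    [0,0,0,0,0.25],
    [0,0,0,0,0.15],
    [0,0,0,0,0.1],
    [0,0,0,0,0],
    [0,0,0,0,0],
    [0,0,0,0,0],
    [0,0,0,0,0]
  ]
}}

```text
t: 3.58
eef_pos: [564.1, 273.0, 198.8]
tcp_rot: [3.141, 0.0, 2.698]
ft_force: [1.0, 1.5, -0.3]
opening: 0.103
grip_force: 30.0
```

```bash
python3 - <<'E'
from h import *
s=env.state()
T=Ttool(s)
b=-0.172;O=np.array([508,20.]);Y=np.array([-np.sin(b),np.cos(b)])
# plate yaw from the grasp = tool yaw - pi ; lug at tool xy
yaw=s['tcp_rot'][2]-np.pi;print('plate yaw',yaw,s['opening'],s['grip_force'],s['ft_force'])
for y in (135+87-62,25):   # plate origin y in stand
    L=O+Y*(y+62)
    shift([*L,s['eef_pos'][2]],b+np.pi)
E
```

```text
plate yaw -0.44339318622455615 0.1029392438662608 29.9997416138649 [ 0.98501402  1.51442103 -0.28909446]
shift m [ 0.0016 -0.0388 -0.    ] turn deg -15.55 pos [564.1 273.  198.8] [3.1413e+00 1.0000e-04 2.6982e+00] t 3.575
shift m [-0.0345 -0.1688 -0.    ] turn deg -15.55 pos [564.1 273.  198.8] [3.1413e+00 1.0000e-04 2.6982e+00] t 3.575
```

Call:
{"fn": "carry_out", "kwargs": {
  "series": [
    [0,-0.004,0,-2,0],
    [0,-0.01,0,-4,0],
    [0,-0.016,0,-6,0],
    [0.001,-0.022,0,-8.5,0],
    [0.001,-0.028,0,-11,0],
    [0.0015,-0.033,0,-13,0],
    [0.0016,-0.037,0,-15,0],
    [0.0016,-0.0388,0,-15.5,0],
    [0.0016,-0.0388,0,-15.5,0],
    [0.0016,-0.0388,0,-15.5,0]
  ]
}}

```text
t: 4.82
eef_pos: [545.9, 238.5, 198.7]
tcp_rot: [-3.141, -0.0, 2.968]
ft_force: [-1.4, -1.4, 0.9]
opening: 0.099
grip_force: 30.0
```

```bash
python3 - <<'E'
from h import *
shift([500,200,198])
p,d,K,T,c=cam('wrist');np.savez('w3.npz',p=p,d=d,K=K,T=T)
p2,d,K,T,c=cam('top');np.savez('t3.npz',p=p2,d=d,K=K,T=T)
save('pics/m3.png',np.hstack([cv2.resize(p,(400,300)),cv2.resize(p2[200:305,280:420],(400,300),interpolation=cv2.INTER_CUBIC)]))
save('pics/w3.png',p)
E
```

```text
shift m [ 0.0386 -0.0459  0.0008] turn deg 0 pos [545.9 238.5 198.7] [-3.1412e+00 -4.0000e-04  2.9684e+00] t 4.825
```

View pics/w3.png

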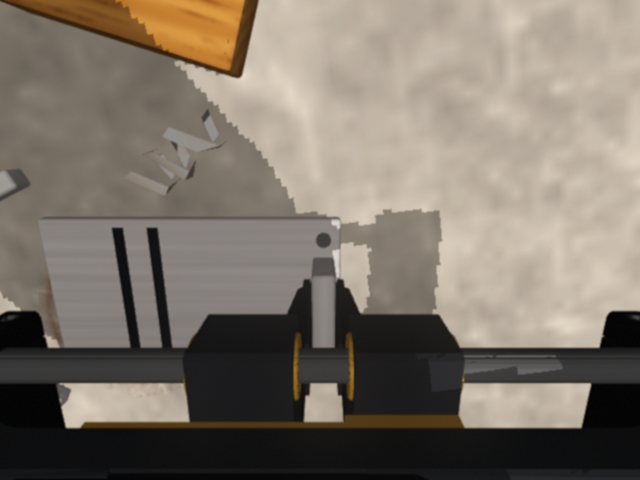

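The plate turned with the gripper and its -x edge now lies along row 218, from (41,218) to (339,218). The -x flare tip is at about (15,183). I'll check the lateral offset in the stand frame.

```bash
python3 - <<'E'
from h import *
z=np.load('w3.npz');K,T=z['K'],z['T']
b=-0.172;O=np.array([508,20.]);Rm=np.array([[np.cos(b),-np.sin(b)],[np.sin(b),np.cos(b)]])
S=lambda P:((P[:,:2]-O)@Rm).round(1)
P=onplane([[41,218],[339,218]],K,T,6);v=P[1]-P[0];print('w -x edge',S(P),np.arctan2(-v[0],v[1]),np.linalg.norm(v))
print('flare tip',S(onplane([[28,185],[20,170]],K,T,10)))
z=np.load('t3.npz');p=z['p'];K,T=z['K'],z['T']
save('pics/t3.png',cv2.resize(p[205:305,290:420],(780,600),interpolation=cv2.INTER_CUBIC))
E
```

```text
w -x edge [[-41.6  92. ]
 [-41.4 228.5]] -0.17417308731151218 136.49114048529347
flare tip [[-57.3  92.4]
 [-63.7  90.3]]
```

View pics/t3.png

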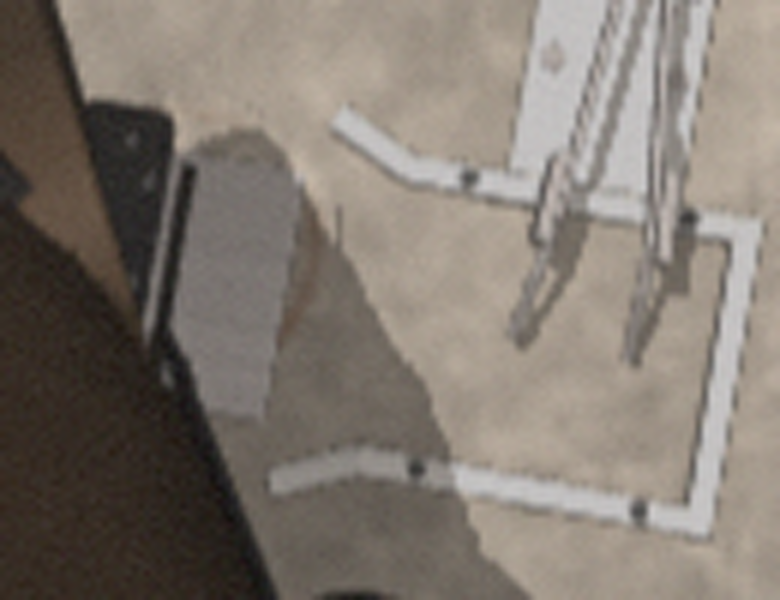

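Top view (6x crop): the plate's front corners are at (302,178) and (265,417), midpoint (283,297). The channel centreline extrapolates to (283,298) there, so the plate is centred and parallel, about 137 mm short of the stop. I'll slide it in part way.

Call:
{"fn": "carry_out", "kwargs": {
  "series": [
    [-0.0005,-0.005,0,0,0],
    [-0.0005,-0.012,0,0,0],
    [-0.0005,-0.02,0,0,0],
    [-0.0005,-0.028,0,0,0],
    [-0.0005,-0.036,0,0,0],
    [-0.0005,-0.044,0,0,0],
    [-0.0005,-0.05,0,0,0],
    [-0.0005,-0.056,0,0,0],
    [-0.0005,-0.062,0,0,0],
    [-0.0005,-0.068,0,0,0],
    [-0.0005,-0.07,0,0,0],
    [-0.0005,-0.07,0,0,0]
  ]
}}

```text
t: 6.42
eef_pos: [534.4, 169.4, 198.7]
tcp_rot: [-3.141, -0.0, 2.969]
ft_force: [-1.0, -0.8, -1.7]
opening: 0.1
grip_force: 30.0
```

```bash
python3 - <<'E'
from h import *
p,d,K,T,c=cam('wrist');np.savez('w4.npz',p=p,d=d,K=K,T=T)
p2,d,K,T,c=cam('top');np.savez('t4.npz',p=p2,d=d,K=K,T=T)
save('pics/m4.png',np.hstack([p[150:400,:400],cv2.resize(p2[215:295,310:420],(400,250)[:2],interpolation=cv2.INTER_CUBIC)]))
E
```

```text
(no output)
```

View pics/m4.png

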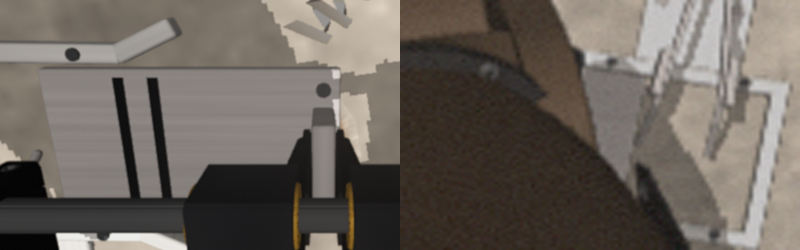

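The plate has entered the straight part with clearance to the -x rail (plate edge at row 68, rail at row 62 in the crop) and no contact force. About 67 mm remains.

Call:
{"fn": "carry_out", "kwargs": {
  "series": [
    [0,-0.006,0,0,0],
    [0,-0.014,0,0,0],
    [0,-0.022,0,0,0],
    [0,-0.03,0,0,0],
    [0,-0.038,0,0,0],
    [0,-0.045,0,0,0],
    [0,-0.051,0,0,0],
    [0,-0.056,0,0,0],
    [0,-0.059,0,0,0],
    [0,-0.061,0,0,0],
    [0,-0.062,0,0,0],
    [0,-0.062,0,0,0]
  ]
}}

```text
t: 8.02
eef_pos: [523.8, 108.5, 198.7]
tcp_rot: [-3.142, -0.0, 2.969]
ft_force: [0.8, -0.6, -2.4]
opening: 0.102
grip_force: 30.0
```

Call:
{"fn": "carry_out", "kwargs": {
  "series": [
    [0,-0.001,0,0,0],
    [0,-0.002,0,0,0],
    [0,-0.003,0,0,0],
    [0,-0.003,0,0,0]
  ]
}}

```text
t: 8.52
eef_pos: [523.6, 105.9, 199.0]
tcp_rot: [3.141, 0.001, 2.968]
ft_force: [1.4, 6.0, -2.2]
opening: 0.106
grip_force: 30.0
```

Call:
{"fn": "carry_out", "kwargs": {
  "series": [
    [0,-0.001,0,0,0],
    [0,-0.0015,0,0,0],
    [0,-0.0015,0,0,0]
  ]
}}

```text
t: 8.9
eef_pos: [523.8, 105.2, 199.3]
tcp_rot: [3.139, 0.003, 2.968]
ft_force: [3.6, 16.9, -0.8]
opening: 0.103
grip_force: 30.0
```

```bash
python3 - <<'E'
from h import *
b=-0.172;O=np.array([508,20.]);Rm=np.array([[np.cos(b),-np.sin(b)],[np.sin(b),np.cos(b)]])
s=env.state();print('lug in stand',(s['eef_pos'][:2]-O)@Rm,s['ft_force'])
E
```

```text
lug in stand [ 0.95269914 86.65637314] [ 3.61078458 16.85635601 -0.76159773]
```

The plate is against the stop: the lug is at stand y = 86.7 (87 expected) with a 17 N reaction. I'll release and rise.

Call:
{"fn": "carry_out", "kwargs": {
  "series": [
    [0,0,0,0,0.2],
    [0,0.0005,0,0,0.4],
    [0,0.001,0,0,0.45],
    [0,0.001,-0.01,0,0.45],
    [0,0.001,-0.04,0,0.45],
    [0,0.001,-0.08,0,0.45],
    [0,0.001,-0.12,0,0.5],
    [0,0.001,-0.15,0,0.6],
    [0,0.001,-0.15,0,0.6]
  ]
}}

```text
t: 10.02
eef_pos: [523.1, 105.0, 351.3]
tcp_rot: [3.14, 0.004, 2.969]
ft_force: [-0.3, -0.1, -0.4]
opening: 0.591
grip_force: 0.0
```

```bash
python3 - <<'E'
from h import *
shift([500,100,300])
p,d,K,T,c=cam('wrist');np.savez('w5.npz',p=p,d=d,K=K,T=T)
save('pics/w5.png',p)
E
```

```text
shift m [ 0.0221 -0.0089  0.0512] turn deg 0 pos [523.1 105.  351.3] [3.1405 0.0044 2.9687] t 10.025
```

View pics/w5.png

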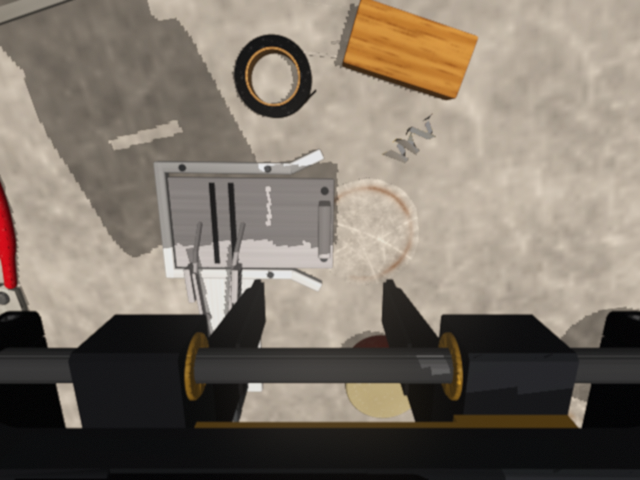

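The plate is home: its front edge is against the stop at column 167 and it's inside both rails. The open tips are at about (198,224) and (241,224), on either side of the lines at columns 213 and 232. I'll refine the stand frame from this view.

```bash
python3 - <<'E'
from h import *
z=np.load('w5.npz');p,d,K,T=z['p'],z['d'],z['K'],z['T']
b=-0.172;O=np.array([508,20.]);Rm=np.array([[np.cos(b),-np.sin(b)],[np.sin(b),np.cos(b)]])
S=lambda P:((P[:,:2]-O)@Rm).round(1)
g=cv2.cvtColor(p,cv2.COLOR_RGB2GRAY)
m=(g<60).astype(np.uint8);m[:184]=0;m[222:]=0;m[:,:205]=0;m[:,:]*=1;m[:,240:]=0
n,l,st,ce=cv2.connectedComponentsWithStats(m)
for i in range(1,n):
    if st[i,4]>60:
        yx=np.argwhere(l==i);vx=cv2.fitLine(yx[:,::-1].astype(np.float32),2,0,.01,.01).ravel()
        e=np.array([[vx[2]+(v-vx[3])*vx[0]/vx[1],v] for v in (186,220)])
        Q=onplane(e,K,T,6);dd=Q[1]-Q[0];print('line',st[i],S(Q),np.arctan2(dd[1],dd[0]))
print('tips',S(onplane([[199,223],[241,223]],K,T,12)))
print('inner stop corners',S(onplane([[166,174],[174,271]],K,T,10)),'outer',S(onplane([[155,162],[166,277]],K,T,10)))
X=cloud(d.astype(float),K,T)
sel=(X[...,2]>38)&(X[...,2]<57)
r,c=np.nonzero(sel);k=(c>150)&(c<270)&(r<345);Q=X[r[k],c[k]];q=S(Q)
print(len(q));
for x0 in range(20,60,6):
    w=(q[:,0]>=x0)&(q[:,0]<x0+6);y=q[w,1]
    if w.sum()>3:print(x0,w.sum(),np.percentile(y,[2,50,98]),np.percentile(Q[w,2],[50,98]), y[y>0].min() if (y>0).any() else 0, y[y<0].max() if (y<0).any() else 0)
E
```

```text
line [209 184   8  38 184] [[-33.4  -8. ]
 [ -4.1  -8.2]] -0.17967056343875973
line [228 184   7  38 183] [[-33.4   8. ]
 [ -4.    7.7]] -0.1828823401786128
tips [[ -2.9 -19.4]
 [ -2.8  16.3]]
inner stop corners [[-43.9 -43.3]
 [ 41.2 -46.2]] outer [[-53.7 -51.2]
 [ 46.9 -54. ]]
1223
20 212 [-20.4   -13.75   20.578] [44.97016751 54.45238818] 12.8 -13.6
26 200 [-20.404 -13.9    20.6  ] [51.99287175 54.98170709] 13.1 -13.2
32 190 [-20.022 -13.35   20.   ] [52.07737495 55.21466378] 12.8 -12.9
38 195 [-19.936 -12.8    19.512] [51.30063834 55.13404391] 11.4 -12.4
44 196 [-19.12 -12.3   18.91] [52.61185824 55.16493785] 11.0 -11.8
50 78 [-16.036 -11.8    16.8  ] [48.92617934 53.95842833] 10.5 -11.5
56 63 [-13.8  -11.5   12.58] [48.60334231 50.50672595] 9.3 -10.7
```

```bash
python3 -c "
from h import *
shift([546,13.2,216],2.966)"
```

```text
shift m [-0.0383 -0.0865  0.1338] turn deg 0.15 pos [522.9 105.  349.8] [3.1410e+00 2.0000e-03 2.9687e+00] t 10.075
```

Call:
{"fn": "carry_out", "kwargs": {
  "series": [
    [-0.01,-0.03,0,0,0.65],
    [-0.025,-0.06,0,0,0.65],
    [-0.038,-0.0865,0,0,0.65],
    [-0.038,-0.0865,0.02,0,0.65],
    [-0.038,-0.0865,0.06,0,0.65],
    [-0.038,-0.0865,0.07,0,0.65],
    [-0.038,-0.0865,0.07,0,0.65],
    [-0.038,-0.0865,0.07,0,0.65]
  ]
}}

```text
t: 11.08
eef_pos: [546.0, 13.4, 279.7]
tcp_rot: [3.141, 0.001, 2.969]
ft_force: [-0.5, 1.0, -0.1]
opening: 0.647
grip_force: 0.0
```

```bash
python3 - <<'E'
from h import *
shift([546,13.2,216],2.966)
p,d,K,T,c=cam('wrist');np.savez('w6.npz',p=p,d=d,K=K,T=T)
save('pics/w6.png',p)
E
```

```text
shift m [ 0.     -0.0002  0.0637] turn deg 0.17 pos [546.   13.4 279.7] [3.1414e+00 1.2000e-03 2.9690e+00] t 11.075
```

View pics/w6.png

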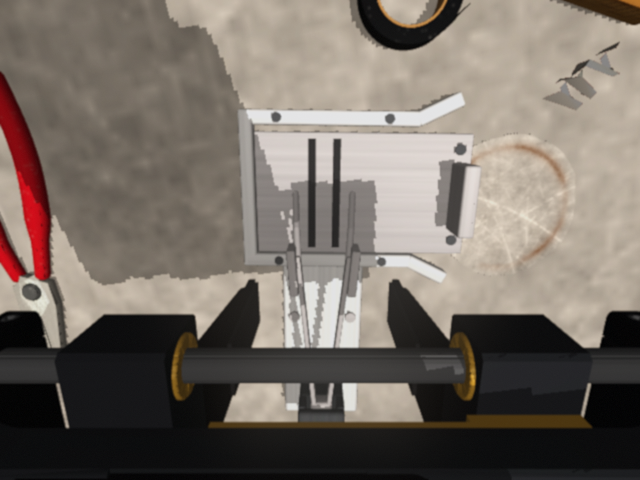

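The tweezers (tips at columns 296 and 352, mid 324) are centred between the fingers (259 and 388, mid 323.5) and over the lines (312 and 336, mid 324). I'll descend and close to just outside the pads.

Call:
{"fn": "carry_out", "kwargs": {
  "series": [
    [0,0,0.02,0,0.65],
    [0,0,0.045,0,0.65],
    [0,0,0.06,0,0.6],
    [0,0,0.0635,0,0.55],
    [0,0,0.0635,0,0.5],
    [0,0,0.0635,0,0.46],
    [0,0,0.0635,0,0.44],
    [0,0,0.0635,0,0.44]
  ]
}}

```text
t: 12.12
eef_pos: [545.8, 13.3, 215.5]
tcp_rot: [3.141, 0.0, 2.969]
ft_force: [-0.7, 0.5, -1.0]
opening: 0.439
grip_force: 0.0
```

Call:
{"fn": "carry_out", "kwargs": {
  "series": [
    [0,0,0,0,0.42],
    [0,0,0,0,0.4],
    [0,0,0,0,0.38],
    [0,0,0,0,0.36],
    [0,0,0,0,0.35],
    [0,0,0,0,0.34],
    [0,0,0,0,0.34],
    [0,0,0,0,0.34]
  ]
}}

```text
t: 13.12
eef_pos: [545.6, 13.4, 215.2]
tcp_rot: [3.142, -0.001, 2.969]
ft_force: [-4.1, 0.6, 6.2]
opening: 0.342
grip_force: 4.0
```

```bash
cat > tips.py <<'E'
from h import *
import sys
s=env.state();print(s['eef_pos'].round(1),s['tcp_rot'].round(4),s['opening'],s['grip_force'],s['t'])
p,d,K,T,c=cam('wrist');np.savez(sys.argv[1]+'.npz',p=p,d=d,K=K,T=T)
save('pics/'+sys.argv[1]+'.png',cv2.resize(p[100:330,190:490],(782,600),interpolation=cv2.INTER_CUBIC))
E
python3 tips.py w7
```

```text
[545.6  13.4 215.2] [ 3.1416e+00 -6.0000e-04  2.9688e+00] 0.342223998973696 3.982928618788719 13.125
```

View pics/w7.png

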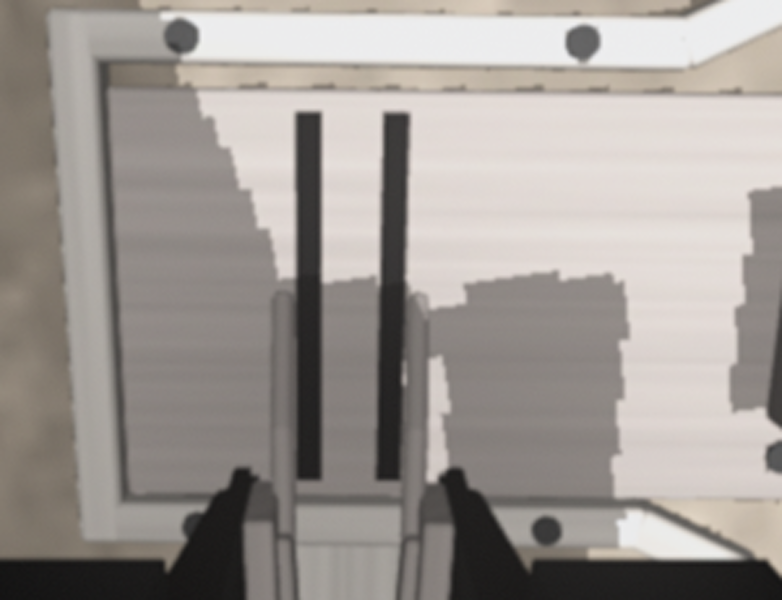

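The tips (crop columns 284 and 418, mid 351) are symmetric about the lines (308 and 393, mid 350.5), with a gap of about 25 mm as predicted. I'll keep closing towards 0.275.

Call:
{"fn": "carry_out", "kwargs": {
  "series": [
    [0,0,0,0,0.33],
    [0,0,0,0,0.32],
    [0,0,0,0,0.31],
    [0,0,0,0,0.3],
    [0,0,0,0,0.293],
    [0,0,0,0,0.286],
    [0,0,0,0,0.28],
    [0,0,0,0,0.28],
    [0,0,0,0,0.28]
  ]
}}

```text
t: 14.3
eef_pos: [545.4, 13.3, 215.2]
tcp_rot: [-3.142, -0.001, 2.969]
ft_force: [-4.6, 0.6, 6.6]
opening: 0.28
grip_force: 6.0
```

```bash
python3 tips.py w8
```

```text
[545.4  13.3 215.2] [-3.1416e+00 -1.2000e-03  2.9686e+00] 0.28010830594763975 5.961504578590393 14.3
```

View pics/w8.png

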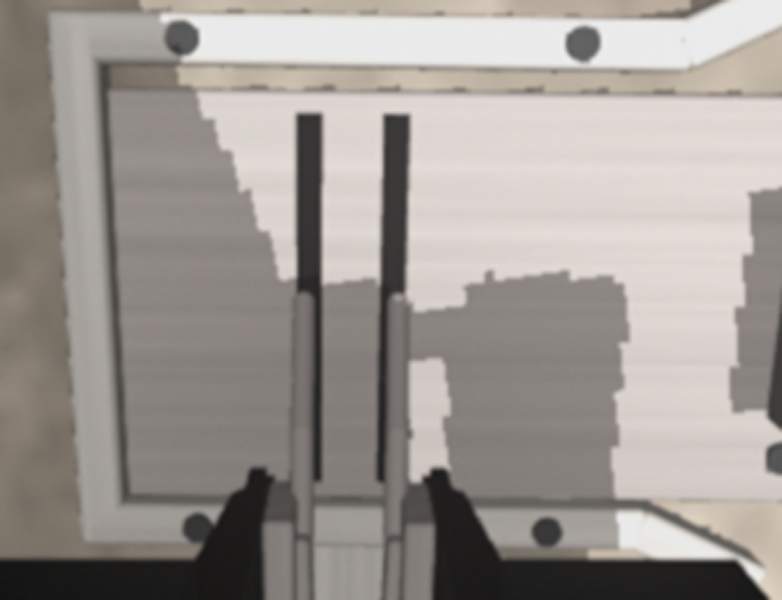

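The tips are at 304.5 and 397.5 (gap about 17 mm), centred on the lines. One small trim, then hold.

Call:
{"fn": "carry_out", "kwargs": {
  "series": [
    [0,0,0,0,0.277],
    [0,0,0,0,0.274],
    [0,0,0,0,0.274],
    [0,0,0,0,0.274],
    [0,0,0,0,0.274],
    [0,0,0,0,0.274],
    [0,0,0,0,0.274],
    [0,0,0,0,0.274],
    [0,0,0,0,0.274],
    [0,0,0,0,0.274],
    [0,0,0,0,0.274],
    [0,0,0,0,0.274],
    [0,0,0,0,0.274],
    [0,0,0,0,0.274],
    [0,0,0,0,0.274],
    [0,0,0,0,0.274]
  ]
}}

```text
t: 16.35
eef_pos: [545.4, 13.3, 215.2]
tcp_rot: [-3.142, -0.001, 2.969]
ft_force: [-4.9, 0.7, 5.6]
opening: 0.274
grip_force: 6.1
```

```bash
python3 -c "
from h import *
s=env.state();print(s['opening'],s['grip_force'],s['eef_pos'])
print(env.job_done())"
```

```text
0.27357061634050966 6.147130653262138 [545.37273727  13.32231829 215.20230931]
the job is handed in; nothing more can be done
None
```

The job is handed in at about 16 s with the plate against the stop and the arm still squeezing the pads at about 6 N, the tips centred on the lines roughly 16 mm apart; no verdict was returned.

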